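# Take the pouring jug off the mixer base

### The arm

A 6-joint arm with a two-finger parallel gripper is mounted at the origin on the work surface; the furniture and walls round the work are solid. World frame = base frame: x ahead of the robot, y to its left, z up, the work surface at z = 0. Lengths are in mm, angles in rad, forces in N, time in s.
With the tool pointing down it reaches from about 325 to 850 mm from the base axis. Payload 15.5 kg.
Tool frame: the origin (TCP) lies between the finger pads; the fingertips stand 14 mm ahead of it and the grasp point (between the pads) lies 5 mm behind it; z points along the fingers, y is the direction in which the jaws open and shut (so a half turn about z gives the same grasp; the last joint's range is limited). The gripper opens to 91 mm and grips with 3 to 60 N. Pads are 32 mm wide; open, the fingers measure 118 mm over their backs; the gripper's body (76 mm by 178 mm) begins 60 mm behind the grasp point.
Start: joints at [-1.313, 0.494, 1.345, -0, 1.302, -0.096], TCP at [215.955, -586.506, 227.915] pointing down, gripper open.
Joint ranges: [-2.91, 2.91], [-0.82, 2.16], [0.22, 2.67], [-1.22, 4.37], [0.12, 2.79], [-3.08, 3.08]. Speed limits (rad/s): [1.89, 1.89, 2.57, 3.01, 3.01, 3.01].

### API

Orientations are given as a rotation vector (axis times angle).
In Python, from workcell import r gives the robot as it stands.
- The arm moves only by the tool drive_tool, never from a script. Its argument "moves" is a list of rows, each a list of 7 numbers: the shift along the tool's x, y, z in m, then the turn, a rotation vector about the tool's x, y, z in rad, then the opening in per cent of the stroke, from 0 (shut) to 100 (fully open). In form: [[tx, ty, tz, ax, ay, az, jaw], ...]. A call has 1 to 5 rows; each row is the pose to reach, as a shift and turn from the pose commanded when the call began, along the tool's axes at that moment; what a row does not reach only later rows make up. A row lasts 1/12 s, in which the tool goes at most 41.7 mm and 7.16 degrees, less where a joint would pass 70% of its speed; a pose out of reach is approached as far as the arm can. A call with a gripper value outside its range is refused whole. The fingers move at their own pace and stop on an object; "newtons" is the grip in N (left out, the last holds). Time passes only in rows, so rows that repeat a pose let the fingers close. It gives the time, the measured TCP pose, the force and the opening at its end, in the units of the state.
- r.get_state(): the state, without advancing time (a new reading comes with each control period).
- r.get_image(name): name is "side" or "top"; returns the picture (480x640x3 uint8, red, green, blue); there is no depth.
- r.camera_params(name): a dict with "fov_y" (degrees; the focal length in pixels is half the picture's height over the tangent of half this angle, whatever the lens; pixels are square), "cx", "cy" (the principal point, pixels), "T" (4x4, takes a point from camera to world coordinates). Camera axes: x right, y up, looking along -z (the intrinsics and any distortion apply to the point x, -y, -z); pixel columns grow to the right and rows downward; lengths in mm; the calibration is good to about 2 mm. A picture is of the moment at which its call begins. camera_params takes no time and is no camera call.
- r.job_done(): hands the job in, once; it reports no verdict.
Trained networks look in the newest picture that a camera, given by its name, has taken for a name from the list of things; names that differ only in an ending like _2 or _b are one class to them, and where a whole thing is asked for, a point or a joint stands for the part that bears it (a point fixed in the world has none). Each returns a list of dicts, best first, with "p" (0 to 1); they miss things now and then, are a little off and sometimes report something else, mostly with a low value. They report only what shows in the picture. A call takes as long as a camera call.
- r.spot_in(name, camera): "box" ([left, top, right, bottom] as shares, 0 to 1, of the picture: columns of its width, rows of its height, round what is visible of it).
- r.place_of(name, camera): "position" ([column, row] as shares, 0 to 1, of the picture: columns of its width, rows of its height: a listed point, or the origin of a listed thing).
The state is a dict: "time": time; "joint_pos": joint angles; "dq": joint speeds; "tau": joint torques, N m; "tcp_pos": TCP position; "tcp_rot": TCP orientation; "force": force on the tool from outside, world axes, zero at the start; "moment": the same for the moment, N m; "width": finger opening in mm.
Only numpy, scipy, OpenCV 4.12 (cv2) and the standard library are available. Lean on these libraries where they do the work, as an engineer would, in place of code of your own. Each camera call takes 0.05 s, during which the arm holds its last target.

### The job

The black pouring jug is twist-locked on the low round mixer base. Turn it anticlockwise (seen from above) by its handle until you feel it come up against its stop, lift it off and stand it gently in the middle of the white canvas that lies flat beside. Keep the jug upright, do not drag, twist or lift the mixer base, and do not disturb the drink can and the pink bottle.

Things in the scene. Friction and masses are not known exactly. Their poses are not given: they have to be found in the camera images.
- jug: Black plastic pouring jug with tall spout, 224 mm tall, 0.3 to 0.6 kg, one rigid piece. Origin: centre of its underside, on its axis; z up, +y to the handle, -y to the spout. Rim near the handle at z = 175 mm. Its foot, 92 mm across with a 136 mm drip flange at z = 22 to 26 mm, is twist-locked in the base: turn anticlockwise from above (+ about z) to the stop, then lift.
- handle_grip (a point): Best place to pinch the handle from above, 68 mm from the jug's axis along its +y, 140 mm above its underside; axes as the jug's, fingers close along x. The handle is an upright solid web 24 mm thick (along x), reaching out to 88 mm from the axis, top at 165 mm. A 12 mm wide fixed strainer tab stands above it up to 180 mm (56 to 73 mm from the axis).
- jug_lugs (a point): Centre of the two lugs under the jug's flange (on its axis, 5 mm up), hidden under the lock. To free them turn the jug about its axis 20 to 70 degrees, differing each time, invisible; it turns easily (under 3 N, 0.4 Nm), then meets a solid stop, felt first as a moment about the vertical, then as a push. It lifts out only in the last 6 degrees before it; pressed on the stop it sticks: ease off 1 to 2 degrees.
- base: Low round grey mixer base, 200 mm across, heavy (9 kg), standing loose on rubber feet. Origin: centre of its underside, z up. Steel socket collar 148 mm across, its top 58 mm up. The base's yaw tells nothing about the lock. Against the stop, more than some 20 N at the handle, or 2 Nm on the jug, starts to drag it round.
- socket (a point): Centre of the socket floor on which the jug's underside stands, 40 mm above the table, on the axis of base and jug. Play of the jug's foot: 3 mm sideways, 2 mm up and down. The jug is clear of the socket once 20 mm up.
- base_panel (a point): Outer face of the small black dial panel on the rim of the base, 108 mm from its axis, 20 mm up; shows whether the base has been twisted.
- canvas: White stretched canvas lying flat, fixed, 255 x 307 x 18 mm. Origin: centre of its underside on the table; the top is 18 mm above. x along the 255 mm side.
- can: Drink can 53 mm across, 134 mm tall, standing loose between base and canvas, farther from the robot. Origin: centre of its underside, z up. Leave alone.
- bottle: Pink paint bottle with black cap, 68 mm across, 176 mm tall, standing loose between base and canvas, nearer the robot. Origin: centre of its underside, z up. Leave alone.

How it is judged (in metres and radians):
On the way:
1. the jug is lifted clear of the mixer base (z of jug in the frame of base above 0.08 m and height (world z) of base below 0.01 m), for 0.1 s.
At the end, for the whole second after the job is handed in: The jug stands upright (within 3.4 degrees) and at rest on the canvas, its axis within 50 mm of the canvas's centre; the mixer base and its panel are within 15 mm of where they were, the can and the bottle within 30 mm (horizontal distance between jug and canvas below 0.05 m and height (world z) of jug between 0.013 and 0.024 m and angle between jug's own z axis and vertical below 0.06 rad and linear speed of jug below 0.02 m/s and distance of each of base, base_panel from where it was at the start of the episode below 0.015 m and distance of each of can, bottle from where it was at the start of the episode below 0.03 m); the robot touches nothing.
It fails at once if the jug is tilted by more than 20 degrees (angle between jug's own z axis and vertical above 0.35 rad).
It fails at once if the mixer base is lifted or tipped: its underside centre rises by more than 10 mm (height (world z) of base above 0.01 m).
It fails at once if the mixer base or its panel is dragged or twisted by more than 15 mm (distance of any of base, base_panel from where it was at the start of the episode above 0.015 m).
It fails at once if the jug is dropped or slammed onto the canvas: faster than 0.3 m/s within 20 mm of standing on it (height (world z) of jug below 0.038 m and horizontal distance between jug and canvas below 0.2 m and linear speed of jug above 0.3 m/s).
It fails at once if the can or the bottle is pushed by more than 30 mm or tipped over (distance of any of can, bottle from where it was at the start of the episode above 0.03 m or angle between any of can, bottle's own z axis and vertical above 0.5 rad).
It also fails if it takes over 64 s, if anything falls off the work surface, if the arm or the gripper's body presses on something with over 40 N, if the wrist force passes 120 N, or if a joint passes its speed limit or range.

## Working session

There is one attempt and no reset: what is moved stays moved. The work goes in short steps, Python scripts to look and compute and a tool call to move; the robot and the scene stay as the last step left them, time stands still between calls to the robot, and variables do not carry over. Pictures are saved under pics/ and viewed, and the job is handed in when it is done.

Besides the shell and the picture viewer there is one more tool, called after "Request:" as a command line: name --pt "numbers of a row" for each row, then --argument value for the rest. drive_tool: Moves the arm, as the interface text tells. Its arguments: {"type":"object","properties":{"moves":{"type":"array"},"newtons":{"type":"number"}},"required":["moves"]}

```bash
ls; mkdir -p pics; python3 - <<'E'
from workcell import r
import cv2,numpy as np
print(r.get_state())
for n in("side","top"):
    im=r.get_image(n); cv2.imwrite(f"pics/{n}0.png",im[:,:,::-1])
    print(n,r.camera_params(n))
    for o in["jug","handle_grip","base","socket","base_panel","canvas","can","bottle"]:
        print(o,[(np.round(np.array(d["position"])*[640,480],1),round(d["p"],2)) for d in r.place_of(o,n)[:2]])
E
```

```text
pics
{'time': 0.0, 'joint_pos': array([-1.31347145e+00,  4.94169311e-01,  1.34613238e+00,  9.10014264e-06,
        1.30252650e+00, -9.54803892e-02]), 'dq': array([-0.00027739,  0.00078598,  0.00167663,  0.00096278, -0.0018559 ,
       -0.00080245]), 'tau': array([-6.00547297e-03, -8.78856754e+01, -3.81859803e+01,  7.04634609e-02,
        5.34229260e-02, -1.13431863e-04]), 'tcp_pos': array([ 215.87924649, -586.13579023,  227.34647056]), 'tcp_rot': array([-3.09162699e+00, -5.51095523e-01,  1.43088780e-04]), 'force': array([-1.33439351,  0.04739128, -0.74112984]), 'moment': array([ 0.03243526, -0.00494123, -0.01139151]), 'width': 91.28741275033595}
side {'fov_y': 45.54392667809528, 'cx': 322.24809015887666, 'cy': 231.65307150068512, 'T': array([[-8.79033920e-01,  2.18324269e-01, -4.23832374e-01,
         1.06876481e+02],
       [-4.76636679e-01, -3.82280343e-01,  7.91630732e-01,
         8.23324194e+02],
       [ 1.08094150e-02,  8.97884321e-01,  4.40098743e-01,
         6.30332156e+02],
       [ 0.00000000e+00,  0.00000000e+00,  0.00000000e+00,
         1.00000000e+00]])}
jug [(array([
[... 315 characters left out ...]
 54.86548043175827, 'cx': 323.5716178460693, 'cy': 233.3334121977139, 'T': array([[ 2.04546899e-02,  9.95227581e-01, -9.54131464e-02,
         4.57324834e+02],
       [-9.99565613e-01,  2.23820396e-02,  1.91736525e-02,
        -4.46099659e+01],
       [ 2.12176886e-02,  9.49795090e-02,  9.95253085e-01,
         1.09935389e+03],
       [ 0.00000000e+00,  0.00000000e+00,  0.00000000e+00,
         1.00000000e+00]])}
jug [(array([411.7, 224.1]), 0.56), (array([315.4, 179. ]), 0.27)]
handle_grip [(array([407.7, 246.1]), 0.6)]
base []
socket []
base_panel [(array([423.1, 271.3]), 0.82)]
canvas [(array([212.6, 242.9]), 0.9)]
can [(array([315.8, 178.2]), 0.71)]
bottle [(array([313.3, 274.2]), 0.84)]
```

View pics/side0.png

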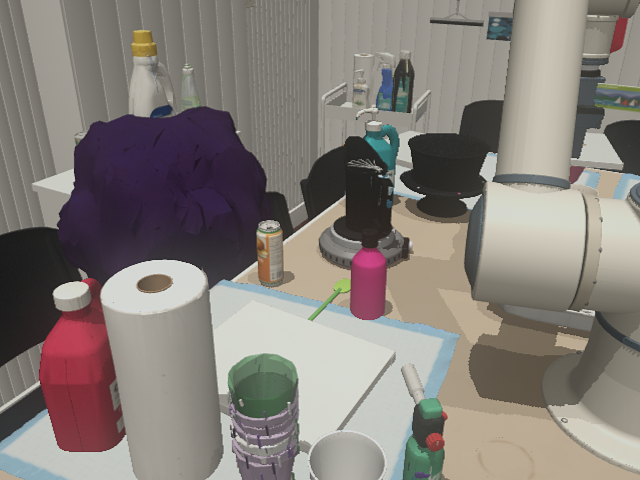

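View pics/top0.png

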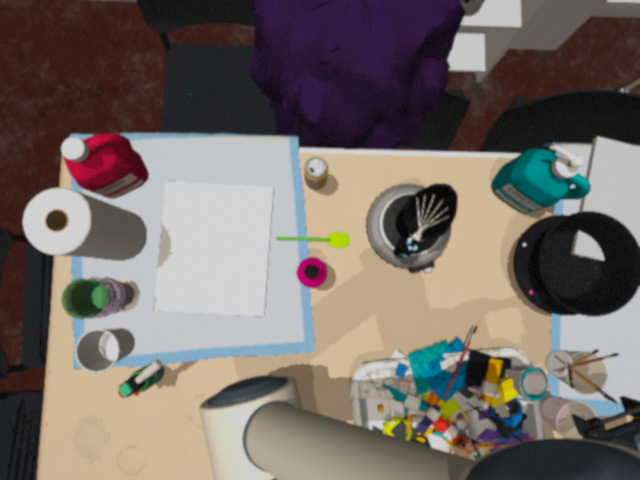

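```bash
cat > h.py <<'E'
import numpy as np
from workcell import r
def cam(n):
    p=r.camera_params(n); return p["T"],240/np.tan(np.radians(p["fov_y"]/2)),p["cx"],p["cy"]
def ray(n,uv):
    T,f,cx,cy=cam(n); d=np.array([(uv[0]-cx)/f,-(uv[1]-cy)/f,-1.]); return T[:3,3],T[:3,:3]@d
def atz(n,uv,z):
    o,d=ray(n,uv); return (o+d*(z-o[2])/d[2])
def proj(n,P):
    T,f,cx,cy=cam(n); q=T[:3,:3].T@(np.array(P,float)-T[:3,3]); return np.array([cx+f*q[0]/-q[2],cy-f*q[1]/-q[2]])
def tri(a,b):
    A=[];B=[]
    for n,uv in(("side",a),("top",b)):
        o,d=ray(n,uv);d=d/np.linalg.norm(d);M=np.eye(3)-np.outer(d,d);A.append(M);B.append(M@o)
    return np.linalg.lstsq(np.vstack(A),np.hstack(B),rcond=None)[0]
E
python3 - <<'E'
from h import *
import cv2
np.set_printoptions(suppress=True,precision=1)
print("grip",atz("side",(388.1,187.2),180),atz("top",(407.7,246.1),180),tri((388.1,187.2),(407.7,246.1)))
print("jug",atz("side",(361.8,235.5),40),atz("top",(411.7,224.1),40),atz("side",(362,247.7),40))
print("panel",atz("side",(410.6,248),20),atz("top",(423.1,271.3),20))
print("canvas",atz("side",(280.7,369.8),0),atz("top",(212.6,242.9),0))
print("can",atz("side",(271.4,281.3),0),atz("top",(315.8,178.2),0))
print("bottle",atz("side",(370.6,309.2),0),atz("top",(313.3,274.2),0))
for n,(x0,y0,x1,y1) in(("top",(350,170,470,290)),("side",(300,120,430,280))):
    im=cv2.imread(f"pics/{n}0.png")[y0:y1,x0:x1]; s=600/im.shape[0]
    cv2.imwrite(f"pics/{n}0c.png",cv2.resize(im,None,fx=s,fy=s,interpolation=cv2.INTER_CUBIC))
E
```

```text
grip [ 521.2 -246.   180. ] [ 523.6 -231.1  180. ] [ 519.7 -231.4  185.5]
jug [ 586.1 -266.2   40. ] [ 584.9 -268.7   40. ] [ 560.  -211.1   40. ]
panel [ 477.4 -300.2   20. ] [ 476.9 -299.9   20. ]
canvas [523.6 186.5   0. ] [534. 197.   0.]
can [693.5 -46.3   0. ] [696.1 -44.3   0. ]
bottle [466.3 -53.2   0. ] [465.  -43.5   0. ]
```

View pics/top0c.png

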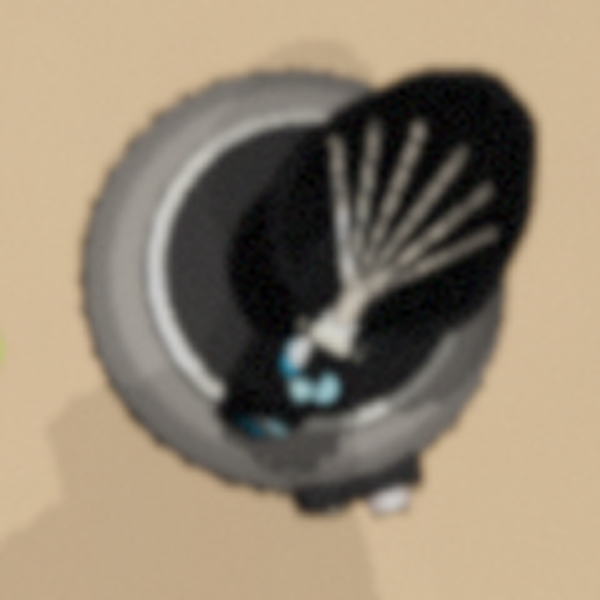

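View pics/side0c.png

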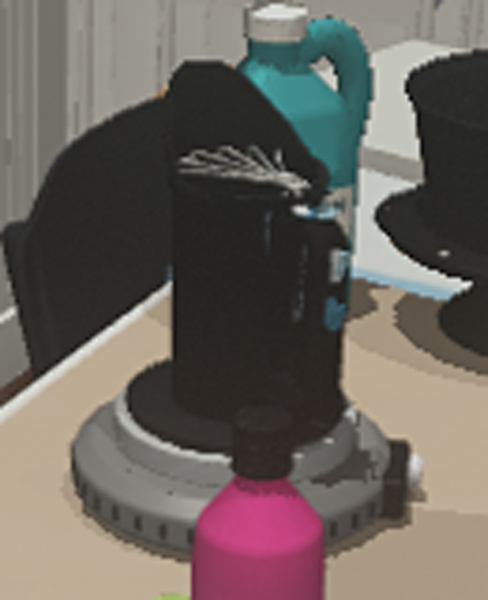

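```bash
python3 - <<'E'
from h import *
import cv2
np.set_printoptions(suppress=True,precision=1)
print("base",atz("top",(408.4,225.8),25),"collar",atz("top",(411,223.2),58))
print("handle end",atz("top",(402.4,253.2),200),atz("top",(402.4,253.2),165))
C=np.array([577,-270])
im=cv2.imread("pics/top0.png"); s=5
def draw(im,n,C,yaw):
  S=cv2.resize(im,None,fx=1,fy=1)
  return S
for n,(x0,y0) in(("top",(350,170)),("side",(300,120))):
  im=cv2.imread(f"pics/{n}0.png")[y0:y0+160,x0:x0+130]; im=cv2.resize(im,None,fx=4,fy=4,interpolation=cv2.INTER_CUBIC)
  def pl(pts,col,cl=True):
    q=np.array([(proj(n,p)-[x0,y0]+.5)*4 for p in pts],int); cv2.polylines(im,[q],cl,col,1)
  t=np.linspace(0,2*np.pi,60)
  for R,z,c in((100,0,(0,255,0)),(74,58,(0,255,255)),(68,66,(255,255,0))):
    pl([(C[0]+R*np.cos(a),C[1]+R*np.sin(a),z) for a in t],c)
  d=np.array([-59,25.]);d/=np.linalg.norm(d);w=np.array([-d[1],d[0]])
  print(np.degrees(np.arctan2(d[1],d[0])))
  P=lambda a,b,z:(*(C+a*d+b*w),z)
  pl([P(40,12,205),P(88,12,205),P(88,-12,205),P(40,-12,205)],(0,0,255))
  pl([P(56,6,220),P(73,6,220),P(73,-6,220),P(56,-6,220)],(255,0,255))
  pl([P(88,0,205),P(88,0,90)],(0,0,255))
  cv2.imwrite(f"pics/{n}0o.png",im)
E
```

```text
base [ 582.6 -264.1   25. ] collar [ 584.8 -263.3   58. ]
handle end [ 508.  -216.7  200. ] [ 510.  -223.4  165. ]
157.03622694014547
157.03622694014547
```

View pics/top0o.png

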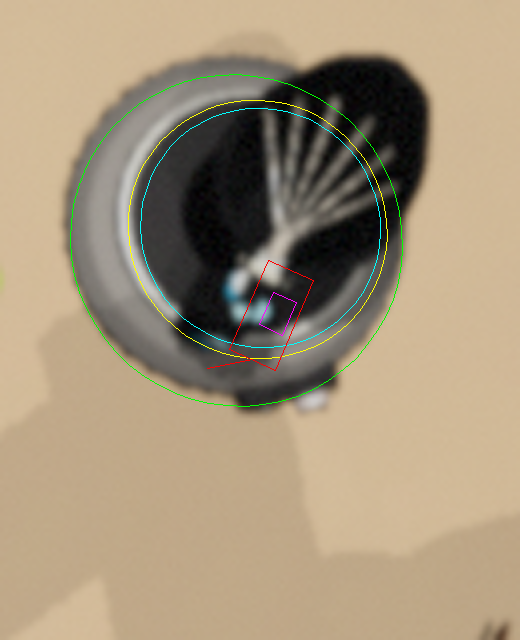

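View pics/side0o.png

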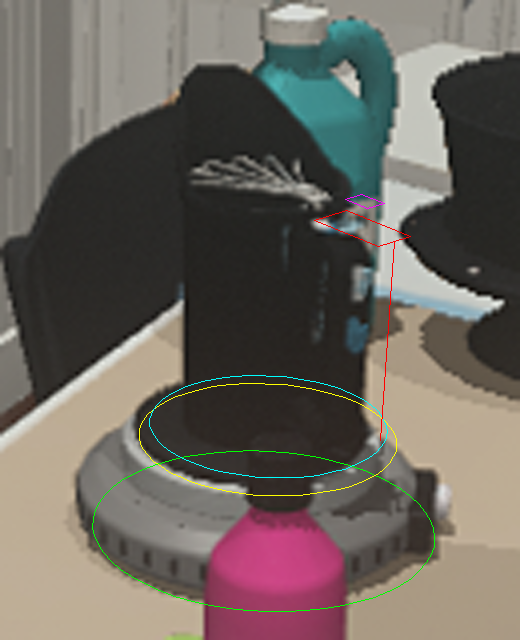

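```bash
cat > ov.py <<'E'
from h import *
import cv2
def overlay(n,im,C,yaw,out,zo=40,x0=0,y0=0,base=True,W=130,H=160,Cb=None):
  C=np.array(C,float);Cb=C if Cb is None else Cb
  im=cv2.resize(im[y0:y0+H,x0:x0+W],None,fx=4,fy=4,interpolation=cv2.INTER_CUBIC)
  def pl(pts,col,cl=True):
    q=np.array([(proj(n,p)-[x0,y0]+.5)*4 for p in pts],int); cv2.polylines(im,[q],cl,col,1)
  t=np.linspace(0,2*np.pi,60)
  cs=[(68,zo+26,(255,255,0),C)]
  if base: cs+=[(100,5,(0,255,0),Cb),(100,30,(0,255,0),Cb),(74,58,(0,255,255),Cb)]
  for R,z,c,c0 in cs: pl([(c0[0]+R*np.cos(a),c0[1]+R*np.sin(a),z) for a in t],c)
  y=np.radians(yaw);d=np.array([np.cos(y),np.sin(y)]);w=np.array([-d[1],d[0]])
  P=lambda a,b,z:(*(C+a*d+b*w),z+zo)
  pl([P(40,12,165),P(88,12,165),P(88,-12,165),P(40,-12,165)],(0,0,255))
  pl([P(56,6,180),P(73,6,180),P(73,-6,180),P(56,-6,180)],(255,0,255))
  pl([P(88,0,165),P(88,0,60)],(0,0,255))
  cv2.imwrite(out,im)
E
python3 - <<'E'
from ov import *
a=[]
for n,(x0,y0) in(("top",(350,170)),("side",(300,120))):
  im=cv2.imread(f"pics/{n}0.png"); o=f"pics/{n}0p.png"
  overlay(n,im,(585,-264),148,o,x0=x0,y0=y0);a.append(cv2.imread(o)[:600,:400+120] if 0 else cv2.resize(cv2.imread(o),(400,492)))
cv2.imwrite("pics/p.png",np.hstack(a))
E
```

```text
(no output)
```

View pics/p.png

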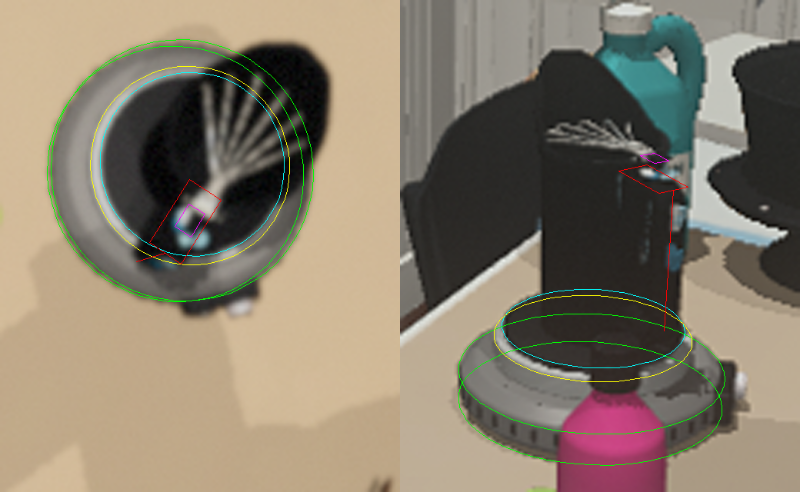

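```bash
cat > go.py <<'E'
from h import *
from scipy.spatial.transform import Rotation as R
np.set_printoptions(suppress=True,precision=4)
def pose():
    s=r.get_state(); return s,R.from_rotvec(s["tcp_rot"])
def down(yaw):
    y=np.radians(yaw);x=np.array([np.cos(y),np.sin(y),0]);z=np.array([0,0,-1.]);return R.from_matrix(np.c_[x,np.cross(z,x),z])
def cmd(xyz,yaw):
    s,q=pose(); print("move",q.inv().apply(np.array(xyz)-s["tcp_pos"])/1000,(q.inv()*down(yaw)).as_rotvec())
def show():
    s,q=pose(); x=q.as_matrix()[:,0]; print("t",round(s["time"],2),"pos",s["tcp_pos"].round(1),"yaw",np.degrees(np.arctan2(x[1],x[0])).round(2),"F",s["force"].round(1),"M",s["moment"].round(2),"w",round(s["width"],1),"q",s["joint_pos"].round(2))
E
python3 -c "
from go import *
show(); cmd((525,-231,340),-29)"
```

```text
t 0.9 pos [ 215.9 -586.5  227.9] yaw 20.21 F [-0.6  0.7  0.2] M [ 0.   -0.03  0.01] w 91.1 q [-1.31  0.49  1.35 -0.    1.3  -0.1 ]
move [ 0.4129 -0.2268 -0.1121] [-0.      0.      0.8589]
```

Request:
drive_tool --pt "0 0 -0.04 0 0 0.1 100" --pt "0.01 0 -0.08 0 0 0.2 100" --pt "0.03 -0.015 -0.112 0 0 0.3 100" --pt "0.06 -0.035 -0.112 0 0 0.42 100" --pt "0.095 -0.053 -0.112 0 0 0.54 100"

```text
time: 1.32
tcp_pos: [286.2, -504.9, 342.1]
tcp_rot: [3.124, -0.3, 0.003]
force: [1.8, -0.1, -0.7]
width: 91.4
```

```bash
python3 -c "
from go import *
show(); cmd((525,-231,340),-29)"
```

```text
t 1.32 pos [ 286.2 -504.9  342.1] yaw -10.96 F [ 1.8 -0.1 -0.7] M [0.05 0.03 0.05] w 91.4 q [-1.16  0.34  1.29 -0.    1.51  0.6 ]
move [ 0.1824 -0.3144  0.0014] [ 0.0031 -0.0027  0.3148]
```

Request:
drive_tool --pt "0.018 -0.031 0 0 0 0.08 100" --pt "0.036 -0.062 0 0 0 0.15 100" --pt "0.054 -0.094 0 0 0 0.22 100" --pt "0.072 -0.125 0 0 0 0.29 100" --pt "0.091 -0.157 0 0 0 0.315 100"

```text
time: 1.73
tcp_pos: [404.9, -365.6, 340.1]
tcp_rot: [3.042, -0.782, 0.0]
force: [0.6, -1.1, -0.3]
width: 91.8
```

Request:
drive_tool --pt "0 -0.036 0 0 0 0 100" --pt "0 -0.072 0 0 0 0 100" --pt "0 -0.108 0 0 0 0 100" --pt "0 -0.138 0 0 0 0 100" --pt "0 -0.15 0 0 0 0 100"

```text
time: 2.15
tcp_pos: [477.2, -232.2, 340.1]
tcp_rot: [-3.045, 0.771, -0.001]
force: [-0.2, -1.4, -0.6]
width: 91.2
```

```bash
python3 -c "
from go import *
show(); cmd((525,-231,340),-29);cmd((525,-231,230),-29)
import cv2
a=[]
for n,(x0,y0,x1,y1) in (('top',(300,120,500,320)),('side',(250,50,450,250))):
    im=r.get_image(n)[:,:,::-1]; a.append(cv2.resize(im[y0:y1,x0:x1],(400,400)))
cv2.imwrite('pics/a1.png',np.hstack(a))"
```

```text
t 2.15 pos [ 477.2 -232.2  340.1] yaw -28.44 F [-0.2 -1.4 -0.6] M [-0.    0.07 -0.  ] w 91.2 q [-0.57  0.26  1.4   0.    1.48  1.5 ]
move [ 0.0415 -0.0238  0.0001] [-0.0009 -0.0002  0.0098]
move [ 0.0415 -0.0237  0.1101] [-0.0009 -0.0002  0.0098]
```

View pics/a1.png

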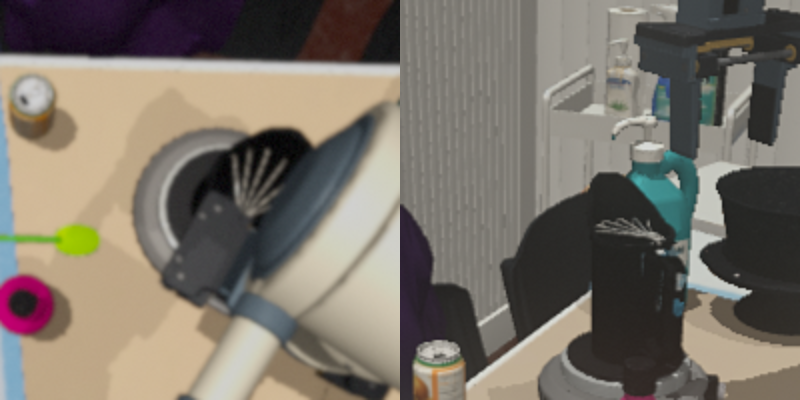

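Request:
drive_tool --pt "0.02 -0.012 0 0 0 0 100" --pt "0.038 -0.022 0 0 0 0 100" --pt "0.0415 -0.0235 0.02 0 0 0 100" --pt "0.0415 -0.0235 0.05 0 0 0 100" --pt "0.0415 -0.0235 0.06 0 0 0 100"

```text
time: 2.67
tcp_pos: [522.2, -235.1, 276.5]
tcp_rot: [-3.043, 0.776, 0.006]
force: [-0.7, -0.6, -1.0]
width: 91.4
```

```bash
python3 -c "
from go import *
from ov import overlay
show(); cmd((525,-231,250),-29);cmd((525,-231,175),-29)
import cv2
a=[]
for n,(x0,y0,x1,y1) in (('top',(300,120,500,320)),('side',(300,80,450,230))):
    im=r.get_image(n)[:,:,::-1]; 
    a.append(cv2.resize(im[y0:y1,x0:x1],(400,400)))
overlay('side',np.ascontiguousarray(im),(585,-264),151,'pics/a2o.png',x0=300,y0=80)
s=r.get_state()['tcp_pos']; print(proj('side',s), proj('side',(525,-231,180)))
cv2.imwrite('pics/a2.png',np.hstack(a))"
```

```text
t 2.67 pos [ 522.2 -235.1  276.5] yaw -28.61 F [-0.7 -0.6 -1. ] M [0.07 0.08 0.02] w 91.4 q [-0.53  0.38  1.41 -0.    1.36  1.54]
move [ 0.0006 -0.005   0.0265] [0.0003 0.0041 0.0068]
move [ 0.0009 -0.005   0.1015] [0.0003 0.0041 0.0068]
[388.5746 144.0649] [383.7258 189.1356]
```

View pics/a2o.png

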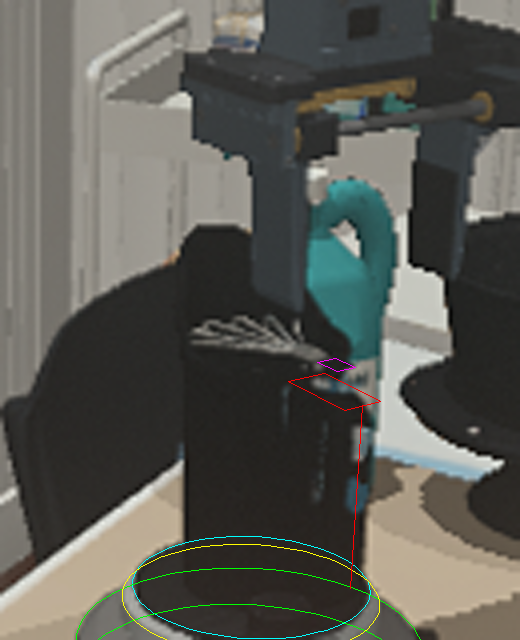

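View pics/a2.png

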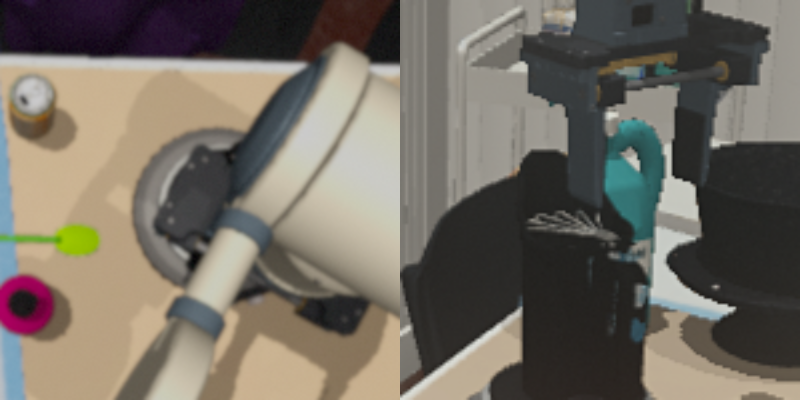

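Request:
drive_tool --pt "0.0 -0.005 0.025 0 0 0 100" --pt "0 -0.005 0.05 0 0 0 100" --pt "0 -0.005 0.065 0 0 0 100" --pt "0 -0.005 0.075 0 0 0 100" --pt "0 -0.005 0.078 0 0 0 100"

```text
time: 3.18
tcp_pos: [525.7, -230.7, 201.8]
tcp_rot: [-3.044, 0.776, 0.001]
force: [0.1, 0.8, -0.0]
width: 91.3
```

```bash
python3 -c "
from go import *
show(); cmd((525,-231,176),-29)
import cv2
im=r.get_image('side')[:,:,::-1]; 
cv2.imwrite('pics/a3.png',cv2.resize(im[100:250,300:450],(600,600)))"
```

```text
t 3.18 pos [ 525.7 -230.7  201.8] yaw -28.6 F [ 0.1  0.8 -0. ] M [ 0.07  0.02 -0.01] w 91.3 q [-0.52  0.45  1.51 -0.    1.19  1.55]
move [-0.0005  0.0006  0.0258] [0.0001 0.0005 0.0069]
```

View pics/a3.png

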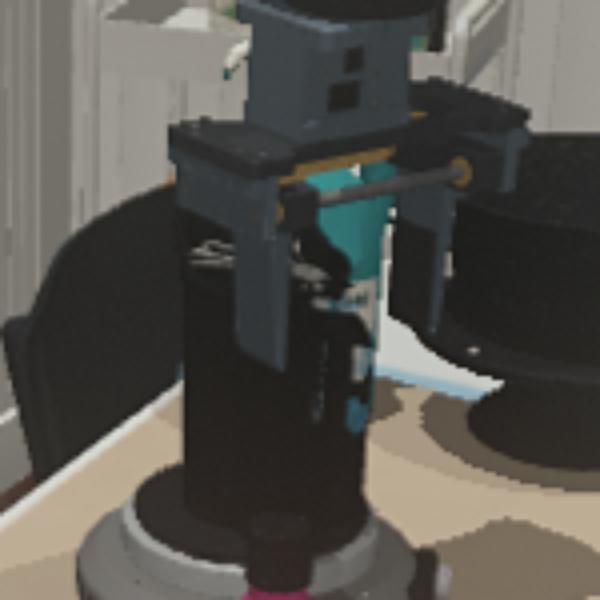

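Request:
drive_tool --pt "0 0 0.01 0 0 0 100" --pt "0 0 0.02 0 0 0 100" --pt "0 0 0.025 0 0 0 100" --pt "0 0 0.025 0 0 0 100"

```text
time: 3.57
tcp_pos: [525.5, -229.9, 175.8]
tcp_rot: [-3.044, 0.775, 0.003]
force: [-0.4, -0.7, 0.6]
width: 91.2
```

Request:
drive_tool --pt "0 0 0 0 0 0 0" --pt "0 0 0 0 0 0 0" --pt "0 0 0 0 0 0 0" --pt "0 0 0 0 0 0 0" --pt "0 0 0 0 0 0 0" --newtons 5

```text
time: 3.98
tcp_pos: [526.1, -230.2, 177.2]
tcp_rot: [3.044, -0.775, 0.001]
force: [0.1, 0.6, 0.2]
width: 60.9
```

```bash
python3 -c "
from go import *
show()
import cv2
im=r.get_image('side')[:,:,::-1]; 
cv2.imwrite('pics/a4.png',cv2.resize(im[100:250,300:450],(600,600)))"
```

```text
t 3.98 pos [ 526.1 -230.2  177.2] yaw -28.57 F [0.1 0.6 0.2] M [ 0.05 -0.04  0.  ] w 60.9 q [-0.52  0.48  1.54 -0.    1.13  1.55]
```

View pics/a4.png

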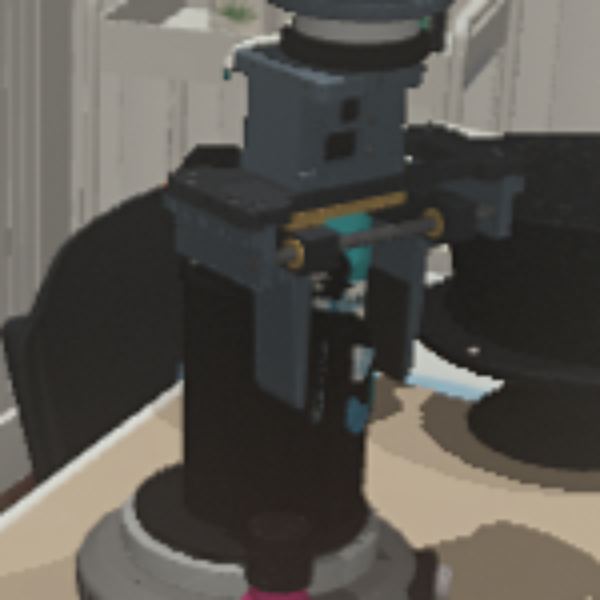

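Request:
drive_tool --pt "0 0 0 0 0 0 0" --pt "0 0 0 0 0 0 0" --pt "0 0 0 0 0 0 0" --pt "0 0 0 0 0 0 0" --pt "0 0 0 0 0 0 0" --newtons 5

```text
time: 4.45
tcp_pos: [526.0, -230.2, 176.9]
tcp_rot: [3.044, -0.775, -0.0]
force: [-1.3, -0.5, 1.0]
width: 24.0
```

Request:
drive_tool --pt "0 0 0 0 0 0 0" --pt "0 0 0 0 0 0 0" --pt "0 0 0 0 0 0 0" --newtons 5

```text
time: 4.7
tcp_pos: [525.9, -230.3, 176.9]
tcp_rot: [3.044, -0.775, -0.0]
force: [-1.5, -1.7, -0.7]
width: 23.6
```

```bash
python3 -c "
from go import *
show()"
```

```text
t 4.7 pos [ 525.9 -230.3  176.9] yaw -28.58 F [-1.5 -1.7 -0.7] M [-0.21  0.22 -0.14] w 23.6 q [-0.52  0.48  1.54 -0.    1.13  1.55]
```

Request:
drive_tool --pt "0 0 0 0 0 0 0" --pt "0 0 0 0 0 0 0" --pt "0.0001 0.003 0 0 0 -0.0436 0" --pt "0.0003 0.0059 0 0 0 -0.0873 0" --pt "0.0003 0.0059 0 0 0 -0.0873 0" --newtons 25

```text
time: 5.12
tcp_pos: [523.4, -235.6, 176.8]
tcp_rot: [-3.076, 0.638, 0.0]
force: [0.2, 1.1, -1.8]
width: 23.5
```

```bash
python3 -c "
from go import *
show()"
```

```text
t 5.12 pos [ 523.4 -235.6  176.8] yaw -23.45 F [ 0.2  1.1 -1.8] M [ 0.5  -0.15  0.13] w 23.5 q [-0.53  0.48  1.54  0.    1.13  1.45]
```

Turning easily. On by 12° in steps.

Request:
drive_tool --pt "0.0002 0.0047 0 0 0 -0.0698 0" --pt "0.0007 0.0095 0 0 0 -0.1396 0" --pt "0.001 0.0118 0 0 0 -0.1745 0" --pt "0.001 0.0118 0 0 0 -0.1745 0"

```text
time: 5.45
tcp_pos: [519.6, -246.9, 176.8]
tcp_rot: [-3.119, 0.371, 0.0]
force: [0.2, 0.8, -1.3]
width: 23.7
```

```bash
python3 -c "
from go import *
show()"
```

```text
t 5.45 pos [ 519.6 -246.9  176.8] yaw -13.57 F [ 0.2  0.8 -1.3] M [ 0.34 -0.1   0.12] w 23.7 q [-0.55  0.48  1.53  0.    1.13  1.26]
```

Request:
drive_tool --pt "0 0.0018 0 0 0 -0.0262 0" --pt "0.0001 0.0036 0 0 0 -0.0524 0" --pt "0.0001 0.0036 0 0 0 -0.0524 0"

```text
time: 5.7
tcp_pos: [518.9, -250.1, 176.9]
tcp_rot: [-3.128, 0.291, 0.0]
force: [1.2, 1.0, -1.9]
width: 23.4
```

```bash
python3 -c "
from go import *
show()"
```

```text
t 5.7 pos [ 518.9 -250.1  176.9] yaw -10.64 F [ 1.2  1.  -1.9] M [ 0.28 -0.04  0.07] w 23.4 q [-0.55  0.48  1.53  0.    1.13  1.2 ]
```

Request:
drive_tool --pt "0 0.0018 0 0 0 -0.0262 0" --pt "0.0001 0.0036 0 0 0 -0.0524 0" --pt "0.0001 0.0036 0 0 0 -0.0524 0"

```text
time: 5.95
tcp_pos: [518.3, -253.7, 176.8]
tcp_rot: [-3.134, 0.209, 0.0]
force: [-0.5, 0.3, -2.0]
width: 23.4
```

```bash
python3 -c "
from go import *
show()"
```

```text
t 5.95 pos [ 518.3 -253.7  176.8] yaw -7.64 F [-0.5  0.3 -2. ] M [ 0.24 -0.01 -0.  ] w 23.4 q [-0.56  0.48  1.53  0.    1.13  1.15]
```

Request:
drive_tool --pt "0 0.0018 0 0 0 -0.0262 0" --pt "0.0001 0.0036 0 0 0 -0.0524 0" --pt "0.0001 0.0036 0 0 0 -0.0524 0"

```text
time: 6.2
tcp_pos: [517.9, -257.3, 176.9]
tcp_rot: [-3.139, 0.127, 0.0]
force: [-0.1, 0.5, -1.2]
width: 23.5
```

```bash
python3 -c "
from go import *
show()"
```

```text
t 6.2 pos [ 517.9 -257.3  176.9] yaw -4.64 F [-0.1  0.5 -1.2] M [0.26 0.01 0.05] w 23.5 q [-0.56  0.48  1.53  0.    1.13  1.09]
```

Request:
drive_tool --pt "0 0.0018 0 0 0 -0.0262 0" --pt "0.0001 0.0036 0 0 0 -0.0524 0" --pt "0.0001 0.0036 0 0 0 -0.0524 0"

```text
time: 6.45
tcp_pos: [517.7, -260.9, 176.8]
tcp_rot: [-3.141, 0.045, 0.0]
force: [-0.4, 0.5, -3.1]
width: 23.1
```

```bash
python3 -c "
from go import *
show()"
```

```text
t 6.45 pos [ 517.7 -260.9  176.8] yaw -1.64 F [-0.4  0.5 -3.1] M [ 0.23 -0.03  0.03] w 23.1 q [-0.57  0.48  1.52  0.    1.14  1.03]
```

Request:
drive_tool --pt "0 0.0018 0 0 0 -0.0262 0" --pt "0.0001 0.0036 0 0 0 -0.0524 0" --pt "0.0001 0.0036 0 0 0 -0.0524 0"

```text
time: 6.7
tcp_pos: [517.5, -264.4, 176.9]
tcp_rot: [-3.141, -0.037, 0.001]
force: [-1.8, 0.4, 0.1]
width: 23.2
```

```bash
python3 -c "
from go import *
show()"
```

```text
t 6.7 pos [ 517.5 -264.4  176.9] yaw 1.35 F [-1.8  0.4  0.1] M [ 0.13  0.47 -0.19] w 23.2 q [-0.58  0.49  1.52 -0.    1.14  0.97]
```

Request:
drive_tool --pt "0 0.0018 0 0 0 -0.0262 0" --pt "0 0.0018 0 0 0 -0.0262 0"

```text
time: 6.87
tcp_pos: [517.4, -265.5, 176.9]
tcp_rot: [-3.139, -0.077, 0.001]
force: [-3.0, 5.0, 2.6]
width: 24.0
```

```bash
python3 -c "
from go import *
show()"
```

```text
t 6.87 pos [ 517.4 -265.5  176.9] yaw 2.81 F [-3.   5.   2.6] M [ 1.03  0.47 -0.85] w 24.0 q [-0.58  0.49  1.52  0.    1.14  0.94]
```

Request:
drive_tool --pt "0 -0.0014 0 0 0 0.02 0" --pt "0 -0.0028 0 0 0 0.041 0" --pt "0 -0.0028 0 0 0 0.041 0" --newtons 40

```text
time: 7.12
tcp_pos: [517.6, -263.1, 176.9]
tcp_rot: [-3.141, -0.011, 0.0]
force: [-0.0, 0.0, -2.9]
width: 23.6
```

```bash
python3 -c "
from go import *
show()"
```

```text
t 7.12 pos [ 517.6 -263.1  176.9] yaw 0.41 F [-0.   0.  -2.9] M [ 0.08  0.17 -0.04] w 23.6 q [-0.57  0.49  1.52 -0.    1.14  0.99]
```

Request:
drive_tool --pt "0 0 -0.002 0 0 0 0" --pt "0 0 -0.004 0 0 0 0" --pt "0 0 -0.004 0 0 0 0" --newtons 45

```text
time: 7.37
tcp_pos: [517.8, -263.7, 181.3]
tcp_rot: [3.141, 0.016, 0.001]
force: [-0.8, -0.3, -3.9]
width: 23.3
```

```bash
python3 -c "
from go import *
show()"
```

```text
t 7.37 pos [ 517.8 -263.7  181.3] yaw 0.59 F [-0.8 -0.3 -3.9] M [-0.03  0.26  0.02] w 23.3 q [-0.57  0.48  1.51 -0.    1.15  0.99]
```

Request:
drive_tool --pt "0 0 -0.003 0 0 0 0" --pt "0 0 -0.008 0 0 0 0" --pt "0 0 -0.014 0 0 0 0" --pt "0 0 -0.021 0 0 0 0" --pt "0 0 -0.026 0 0 0 0"

```text
time: 7.78
tcp_pos: [517.9, -263.7, 208.1]
tcp_rot: [3.141, 0.016, 0.001]
force: [-0.6, -1.0, -4.9]
width: 23.4
```

```bash
python3 -c "
from go import *
show()
import cv2
im=r.get_image('side')[:,:,::-1]; 
cv2.imwrite('pics/a5.png',cv2.resize(im[90:290,270:470],(600,600)))"
```

```text
t 7.78 pos [ 517.9 -263.7  208.1] yaw 0.59 F [-0.6 -1.  -4.9] M [0.03 0.31 0.05] w 23.4 q [-0.57  0.45  1.48  0.    1.21  0.99]
```

View pics/a5.png

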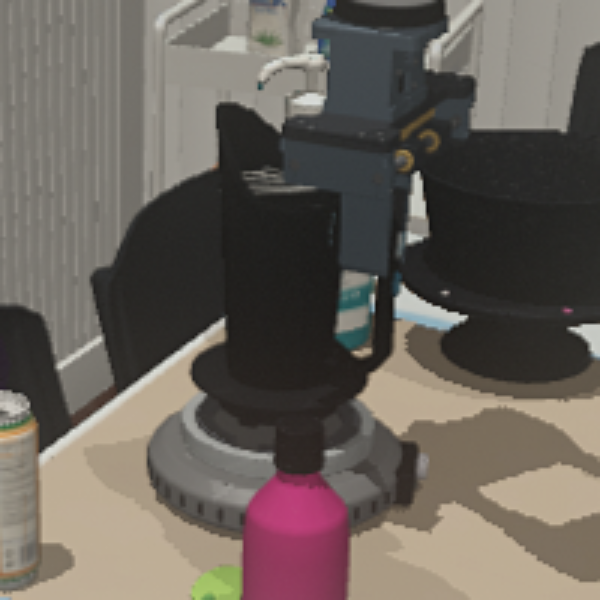

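```bash
python3 -c "
from go import *
P=[atz('top',p,18) for p in((163,181.5),(273,186),(266,316),(154.5,309.5))]
print(np.array(P),np.mean(P,0)); print([np.linalg.norm(P[i]-P[i-1]) for i in range(4)])
print(atz('top',(212.6,242.9),0),atz('side',(280.7,369.8),0))"
```

```text
[[675.2153 315.6381  18.    ]
 [670.8488  56.5878  18.    ]
 [366.6791  63.312   18.    ]
 [376.6316 319.1306  18.    ]] [522.3437 188.6671  18.    ]
[np.float64(298.60414349525564), np.float64(259.0871700932143), np.float64(304.2439912424641), np.float64(256.0121407878411)]
[534.0054 196.9867   0.    ] [523.6454 186.4981   0.    ]
```

Request:
drive_tool --pt "0 0 -0.012 0 0 0 0" --pt "0 0 -0.03 0 0 0 0" --pt "0 0 -0.05 0 0 0 0" --pt "0 0 -0.07 0 0 0 0" --pt "0 0 -0.09 0 0 0 0"

```text
time: 8.25
tcp_pos: [517.5, -263.5, 298.0]
tcp_rot: [3.142, 0.016, 0.0]
force: [-0.8, -0.3, -3.7]
width: 23.3
```

Request:
drive_tool --pt "0 0 -0.02 0 0 0 0" --pt "0 0 -0.04 0 0 0 0" --pt "0 0 -0.06 0 0 0 0" --pt "0 0 -0.075 0 0 0 0" --pt "0 0 -0.08 0 0 0 0"

```text
time: 8.67
tcp_pos: [518.2, -263.9, 379.6]
tcp_rot: [3.14, 0.016, 0.005]
force: [-0.8, -1.2, -3.8]
width: 23.3
```

```bash
python3 -c "
from go import *
show()"
```

```text
t 8.67 pos [ 518.2 -263.9  379.6] yaw 0.59 F [-0.8 -1.2 -3.8] M [-0.05  0.31  0.01] w 23.3 q [-0.57  0.32  1.21  0.    1.6   0.99]
```

Request:
drive_tool --pt "0 -0.01 0 0 0 0 0" --pt "-0.002 -0.025 0 0 0 0 0" --pt "-0.005 -0.045 0 0 0 0 0" --pt "-0.009 -0.07 0 0 0 0 0" --pt "-0.013 -0.095 0 0 0 0 0"

```text
time: 9.08
tcp_pos: [502.6, -166.5, 375.5]
tcp_rot: [-3.14, -0.016, 0.003]
force: [0.8, -0.0, -4.5]
width: 23.4
```

Request:
drive_tool --pt "-0.004 -0.025 0 0 0 0 0" --pt "-0.008 -0.05 0 0 0 0 0" --pt "-0.012 -0.075 0 0 0 0 0" --pt "-0.016 -0.1 0 0 0 0 0" --pt "-0.02 -0.125 0 0 0 0 0"

```text
time: 9.5
tcp_pos: [480.8, -41.6, 375.7]
tcp_rot: [-3.141, -0.017, 0.003]
force: [1.2, -0.4, -3.7]
width: 23.2
```

Request:
drive_tool --pt "-0.004 -0.025 0 0 0 0 0" --pt "-0.008 -0.05 0 0 0 0 0" --pt "-0.012 -0.075 0 0 0 0 0" --pt "-0.016 -0.1 0 0 0 0 0" --pt "-0.02 -0.12 0 0 0 0 0"

```text
time: 9.92
tcp_pos: [459.2, 78.3, 375.7]
tcp_rot: [-3.141, -0.018, 0.003]
force: [0.1, 0.8, -4.9]
width: 23.4
```

```bash
python3 -c "
from go import *
show(); cmd((455.5,188.6,380),.6)
import cv2
im=r.get_image('side')[:,:,::-1]; 
cv2.imwrite('pics/a6.png',im)"
```

```text
t 9.92 pos [459.2  78.3 375.7] yaw 0.65 F [ 0.1  0.8 -4.9] M [0.18 0.34 0.04] w 23.4 q [0.04 0.14 1.47 0.   1.53 1.6 ]
move [-0.0025 -0.1103 -0.0042] [-0.0006  0.0021  0.0009]
```

View pics/a6.png

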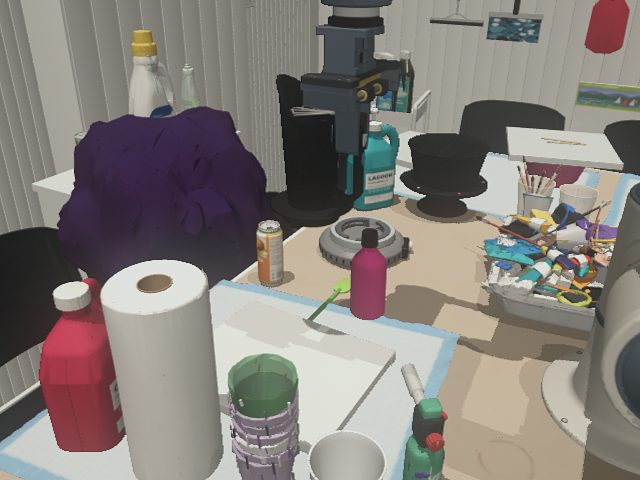

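Request:
drive_tool --pt "-0.001 -0.025 0 0 0 0 0" --pt "-0.002 -0.055 0 0 0 0 0" --pt "-0.003 -0.085 0 0 0 0 0" --pt "-0.003 -0.105 0 0 0 0 0" --pt "-0.003 -0.11 0 0 0 0 0"

```text
time: 10.38
tcp_pos: [455.2, 189.1, 375.7]
tcp_rot: [-3.141, -0.021, 0.003]
force: [0.6, 2.2, -4.1]
width: 23.5
```

Request:
drive_tool --pt "0 0 0.015 0 0 0 0" --pt "0 0 0.04 0 0 0 0" --pt "0 0 0.07 0 0 0 0" --pt "0 0 0.1 0 0 0 0" --pt "0 0 0.12 0 0 0 0"

```text
time: 10.8
tcp_pos: [454.4, 185.6, 253.7]
tcp_rot: [3.141, 0.017, -0.006]
force: [0.8, 1.1, -4.2]
width: 23.3
```

```bash
python3 -c "
from go import *
show(); cmd((455.5,188.6,200),.6)
import cv2
im=r.get_image('side')[:,:,::-1]; 
cv2.imwrite('pics/a7.png',im)
im=r.get_image('top')[:,:,::-1]; 
cv2.imwrite('pics/a7t.png',im)"
```

```text
t 10.8 pos [454.4 185.6 253.7] yaw 0.61 F [ 0.8  1.1 -4.2] M [ 0.03  0.2  -0.05] w 23.3 q [0.27 0.28 1.63 0.   1.24 1.83]
move [ 0.0013 -0.003   0.0537] [0.0009 0.0038 0.0002]
```

View pics/a7.png

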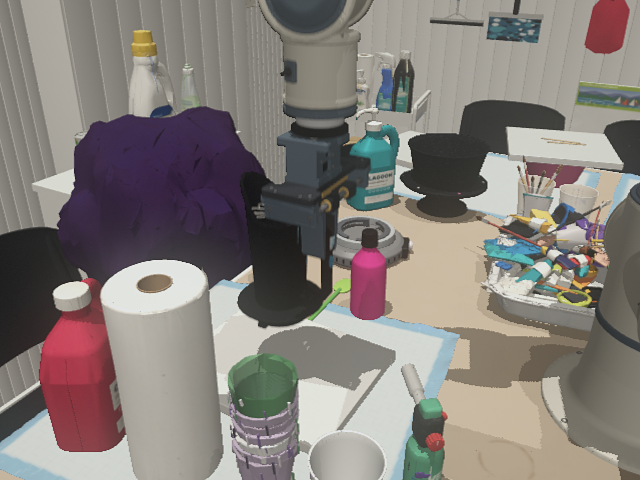

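View pics/a7t.png

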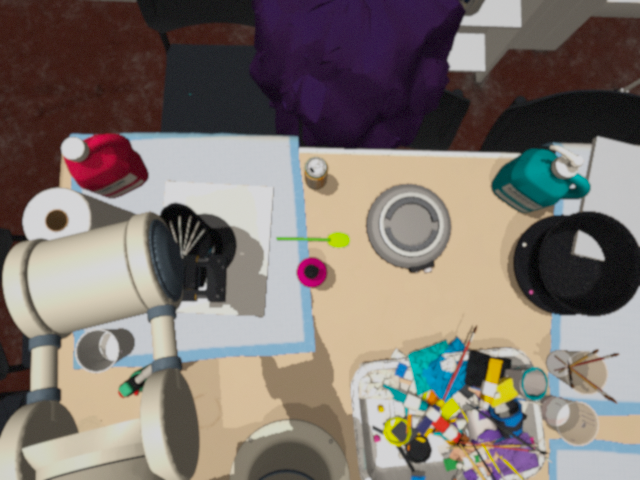

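Request:
drive_tool --pt "0.001 -0.002 0.015 0 0 0 0" --pt "0.001 -0.002 0.035 0 0 0 0" --pt "0.001 -0.002 0.055 0 0 0 0" --pt "0.001 -0.002 0.07 0 0 0 0" --pt "0.001 -0.002 0.075 0 0 0 0"

```text
time: 11.32
tcp_pos: [457.1, 187.8, 181.1]
tcp_rot: [3.141, 0.016, -0.003]
force: [0.6, -0.5, -4.1]
width: 23.4
```

```bash
python3 -c "
from go import *
show()
import cv2
im=r.get_image('side')[:,:,::-1]; 
cv2.imwrite('pics/a8.png',cv2.resize(im[150:400,180:430],(600,600)))
for p in ((522.5,188,39),): print(proj('side',p),proj('top',p))"
```

```text
t 11.32 pos [457.1 187.8 181.1] yaw 0.6 F [ 0.6 -0.5 -4.1] M [0.01 0.18 0.02] w 23.4 q [0.27 0.37 1.72 0.   1.05 1.83]
[280.3005 351.7591] [212.6161 246.7358]
```

View pics/a8.png

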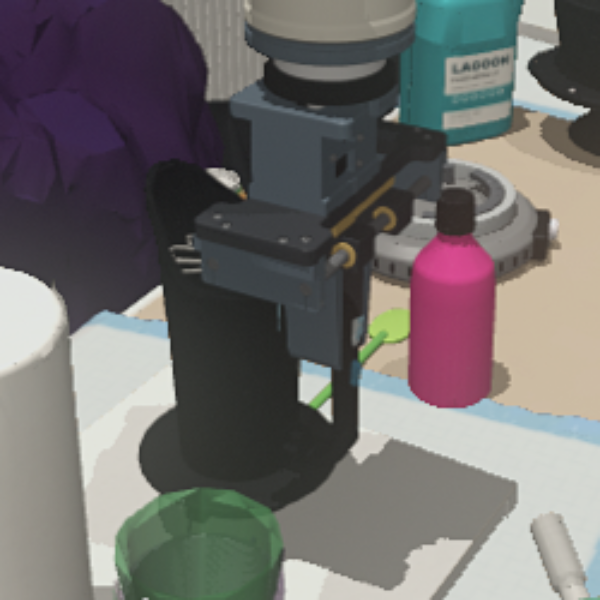

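Request:
drive_tool --pt "0 0 0.006 0 0 0 0" --pt "0 0 0.012 0 0 0 0" --pt "0 0 0.017 0 0 0 0" --pt "0 0 0.019 0 0 0 0" --pt "0 0 0.02 0 0 0 0"

```text
time: 11.78
tcp_pos: [457.9, 187.8, 161.8]
tcp_rot: [3.142, 0.016, -0.0]
force: [-0.2, 0.4, -3.7]
width: 23.6
```

Request:
drive_tool --pt "0 0 0.001 0 0 0 0" --pt "0 0 0.002 0 0 0 0" --pt "0 0 0.002 0 0 0 0"

```text
time: 12.03
tcp_pos: [458.0, 187.8, 159.9]
tcp_rot: [3.142, 0.016, 0.0]
force: [0.2, -0.5, -4.5]
width: 23.6
```

```bash
python3 -c "
from go import *
show()"
```

```text
t 12.03 pos [458.  187.8 159.9] yaw 0.59 F [ 0.2 -0.5 -4.5] M [-0.01  0.24  0.  ] w 23.6 q [ 0.27  0.4   1.74 -0.    1.    1.83]
```

Request:
drive_tool --pt "0 0 0.001 0 0 0 0" --pt "0 0 0.002 0 0 0 0" --pt "0 0 0.003 0 0 0 0" --pt "0 0 0.003 0 0 0 0"

```text
time: 12.37
tcp_pos: [457.9, 187.8, 156.8]
tcp_rot: [3.142, 0.016, -0.0]
force: [-0.0, 0.9, -5.2]
width: 23.7
```

```bash
python3 -c "
from go import *
show()"
```

```text
t 12.37 pos [457.9 187.8 156.8] yaw 0.59 F [-0.   0.9 -5.2] M [0.04 0.26 0.01] w 23.7 q [0.27 0.4  1.75 0.   0.99 1.83]
```

Request:
drive_tool --pt "0 0 0.001 0 0 0 0" --pt "0 0 0.0015 0 0 0 0" --pt "0 0 0.0015 0 0 0 0"

```text
time: 12.62
tcp_pos: [457.8, 187.9, 155.7]
tcp_rot: [-3.141, -0.016, -0.0]
force: [-4.2, -0.5, 5.4]
width: 23.8
```

```bash
python3 -c "
from go import *
show()"
```

```text
t 12.62 pos [457.8 187.9 155.7] yaw 0.59 F [-4.2 -0.5  5.4] M [-0.08  0.65 -0.04] w 23.8 q [0.27 0.41 1.75 0.   0.99 1.83]
```

Request:
drive_tool --pt "0 0 0 0 0 0 0" --pt "0 0 0 0 0 0 0" --pt "0 0 0.0003 0 0 0 0" --pt "0 0 0.0003 0 0 0 0" --newtons 5

```text
time: 12.95
tcp_pos: [457.7, 187.8, 155.2]
tcp_rot: [3.142, 0.016, -0.001]
force: [-4.3, -0.7, 5.2]
width: 23.9
```

```bash
python3 -c "
from go import *
show()"
```

```text
t 12.95 pos [457.7 187.8 155.2] yaw 0.59 F [-4.3 -0.7  5.2] M [-0.11  0.85 -0.04] w 23.9 q [0.27 0.41 1.75 0.   0.99 1.83]
```

Standing. Open the fingers.

Request:
drive_tool --pt "0 0 0 0 0 0 30" --pt "0 0 0 0 0 0 40" --pt "0 0 0 0 0 0 70" --pt "0 0 0 0 0 0 90" --pt "0 0 0 0 0 0 90"

```text
time: 13.37
tcp_pos: [458.2, 187.9, 155.1]
tcp_rot: [-3.141, -0.016, -0.0]
force: [0.5, -0.1, -0.3]
width: 51.2
```

Request:
drive_tool --pt "0 0 0 0 0 0 90" --pt "0 0 0 0 0 0 90" --pt "0 0 0 0 0 0 90"

```text
time: 13.62
tcp_pos: [458.0, 187.8, 155.1]
tcp_rot: [3.142, 0.016, 0.0]
force: [0.6, -0.5, 0.2]
width: 71.3
```

```bash
python3 -c "
from go import *
show()
import cv2
im=r.get_image('side')[:,:,::-1]; 
cv2.imwrite('pics/a9.png',cv2.resize(im[150:400,180:430],(600,600)))"
```

```text
t 13.62 pos [458.  187.8 155.1] yaw 0.59 F [ 0.6 -0.5  0.2] M [-0.01 -0.01 -0.03] w 71.3 q [ 0.27  0.41  1.75 -0.    0.98  1.83]
```

View pics/a9.png

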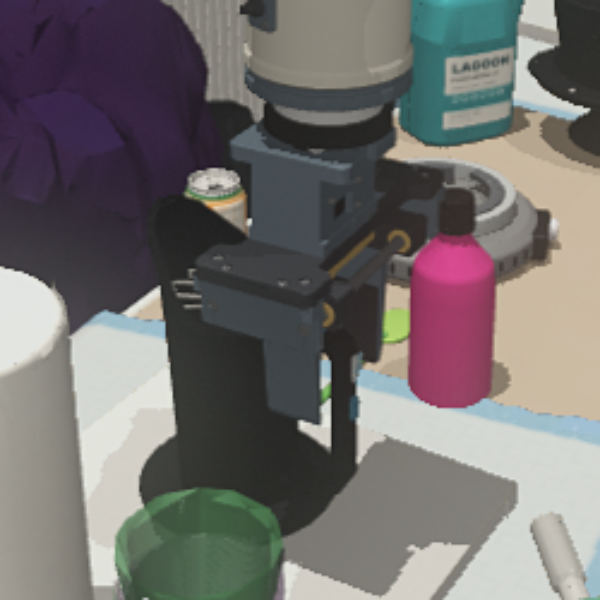

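Released with forces near zero; both fingers are clear of the handle. Going straight up.

Request:
drive_tool --pt "0 0 -0.008 0 0 0 90" --pt "0 0 -0.025 0 0 0 90" --pt "0 0 -0.05 0 0 0 90" --pt "0 0 -0.08 0 0 0 90" --pt "0 0 -0.11 0 0 0 90"

```text
time: 14.08
tcp_pos: [457.5, 187.7, 266.8]
tcp_rot: [3.141, 0.016, -0.001]
force: [0.8, 0.4, 0.1]
width: 82.3
```

Request:
drive_tool --pt "0 0 -0.03 0 0 0 90" --pt "0 0 -0.06 0 0 0 90" --pt "-0.01 0 -0.08 0 0 0 90" --pt "-0.03 0 -0.09 0 0 0 90" --pt "-0.05 0 -0.1 0 0 0 90"

```text
time: 14.5
tcp_pos: [407.7, 187.2, 366.8]
tcp_rot: [-3.141, -0.016, -0.002]
force: [1.7, 1.8, -0.3]
width: 82.0
```

```bash
python3 - <<'E'
from go import *
import cv2
show(); a=[]
from ov import overlay
for n in("side","top"):
    im=np.ascontiguousarray(r.get_image(n)[:,:,::-1]); a.append(cv2.resize(im,(400,300)))
    x0,y0=(215,200) if n=="side" else (140,150)
    overlay(n,im,(525,187),180.6,f"pics/f_{n}.png",zo=18,x0=x0,y0=y0,base=False)
    for o in["jug","base_panel","can","bottle"]:
        print(n,o,[(np.round(np.array(d["position"])*[640,480],1),round(d["p"],2)) for d in r.place_of(o,n)[:1]])
cv2.imwrite("pics/f.png",np.hstack(a))
cv2.imwrite("pics/fo.png",np.hstack([cv2.resize(cv2.imread(f"pics/f_{n}.png"),(400,492)) for n in("side","top")]))
E
```

```text
t 14.5 pos [407.7 187.2 366.8] yaw 0.57 F [ 1.7  1.8 -0.3] M [ 0.09 -0.03  0.  ] w 82.0 q [0.3  0.12 1.52 0.   1.5  1.86]
side jug [(array([281.9, 359.4]), 0.71)]
side base_panel [(array([411.1, 246.2]), 0.76)]
side can []
side bottle [(array([366.5, 311.4]), 0.78)]
top jug [(array([218. , 245.7]), 0.68)]
top base_panel [(array([422.5, 270.5]), 0.71)]
top can [(array([315.9, 182.7]), 0.7)]
top bottle [(array([311.2, 274.5]), 0.7)]
```

View pics/f.png

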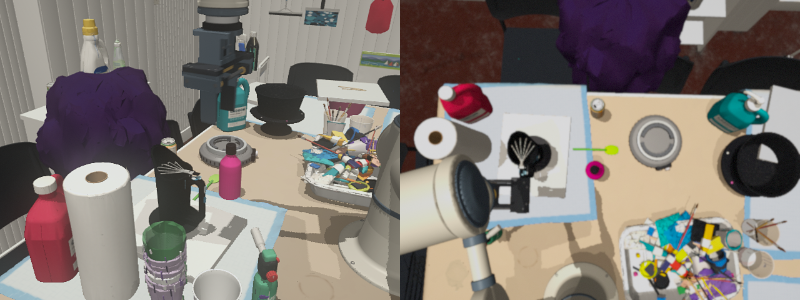

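View pics/fo.png

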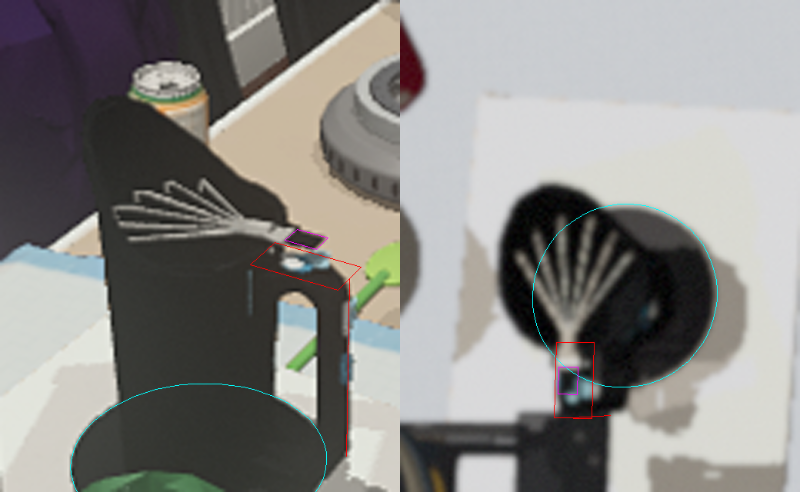

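```bash
python3 -c "
from go import *
print(r.job_done()); show()"
```

```text
the job is handed in; nothing more can be done
None
the job is handed in; nothing more can be done
```

The jug is standing upright on the canvas, about 3 mm from its centre by my measurement, and I handed the job in after about 15 s of robot time. No verdict is reported back.

- **Unlocking:** I pinched the handle (24 mm opening) and turned the jug about 30° anticlockwise. The stop showed as roughly 5 N of push and −0.85 Nm about the vertical. I eased back about 2.4° before lifting.
- **Lifting and placing:** The jug came free with only its own weight of about 4 N on the wrist. I carried it over the can and bottle and set it down slowly until I felt contact. I then opened the fingers and raised the arm clear.
- **Last checks:**
  - A drawn outline of the upright jug matches both final pictures.
  - The base panel (both cameras) and the bottle from above lie within about 2 pixels of their starting positions. In the side picture, with lower confidence, the bottle was about 5 pixels off.
  - The can looks unmoved in the pictures, but the detector missed it in the last side view, where the jug partly hides it. Its top-view reading was about 4 pixels (some 10 mm) off.
  - The final wrist force was about 2 N with the tool clear of everything, which is close to sensor noise.

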